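# Weigh a salvaged circuit board with a lifting spatula

## Robot

A 7-joint arm with a two-finger parallel gripper is mounted at the origin on the work surface. World frame = base frame: x ahead of the robot, y to its left, z up, the work surface at z = 0. Lengths are in m, angles in rad, forces in N, time in s.
With the tool pointing down it reaches from about 0.425 to 0.875 m from the base axis. Payload 8.4 kg.
Tool frame: the origin (TCP) lies midway between the tips of the shut fingers; the grasp point (between the pads) lies 19 mm behind it (arm.grip_point_offset is the distance from the TCP to the grasp point, in m); z points along the fingers, y is the line along which they close (so a half turn about z gives the same grasp; the last joint's range is limited). The gripper opens to 87 mm and grips with 3 to 60 N. Pads are 19 mm wide; open, the fingers measure 117 mm over their backs; the gripper's body (75 mm by 190 mm) begins 51 mm behind the grasp point.
Start: joints at [-1.336, 0.333, 0.04, 1.465, -0.013, 1.343, -0.059], TCP at [0.213, 0.614, 0.223] pointing down, gripper open.
Joint ranges: [-2.58, 2.58], [-0.38, 2.09], [-1.3, 1.39], [0.25, 2.4], [-1.5, 4.64], [0.08, 2.09], [-2.65, 2.65]. Speed limits (rad/s): [2.22, 2.22, 2.79, 2.79, 3.14, 3.14, 3.14].

## Interface

Orientations are given as a rotation vector (axis times angle).
In Python, from bench import arm gives the robot as it stands.
- The arm moves only by the shell command python3 -m creep 'ROWS'. ROWS is JSON, a list of rows, each an object of numbers: "wx", "wy", "wz": the turn, a rotation vector about the tool's x, y, z in rad; "x", "y", "z": the shift along the tool's x, y, z in cm; "fingers": the finger opening in cm, from 0 to 8.7. In form: [{"wx": .., "wy": .., "wz": .., "x": .., "y": .., "z": .., "fingers": ..}, ...]. A call has 1 to 20 rows; each row is the pose to reach, as a shift and turn from the pose commanded when the call began, along the tool's axes at that moment; what a row does not reach only later rows make up. A row lasts 1/10 s, in which the tool goes at most 50 mm and 8.59 degrees, less where a joint would pass 70% of its speed; a pose out of reach is approached as far as the arm can. A call with a gripper value outside its range is refused whole. The fingers move at their own pace and stop on an object; the grip force is fixed at half the most. Time passes only in rows, so rows that repeat a pose let the fingers close. It gives the time, the measured TCP pose, the force, the opening and the grip force at its end, in the units of the state.
- arm.observe(): the state, without advancing time (a new reading comes with each control period).
- arm.grab_frame(name): name is "side" or "top" or "wrist"; returns a dict with "color" (384x512x3 uint8, red, green, blue), "depth" (384x512 float32, m along the optical axis (not along the pixel's ray), 0 where there is no reading), "fx", "fy", "cx", "cy" (pixels), "D" ([k1, k2, p1, p2, k3] as OpenCV has them; the pictures are not rectified), "world_to_cam" (4x4, takes a point from world to camera coordinates). Camera axes: x right, y up, looking along -z (the intrinsics and any distortion apply to the point x, -y, -z); pixel columns grow to the right and rows downward; lengths in m; the calibration is good to about 2 mm. A picture is of the moment at which its call begins.
- arm.finish_job(): hands the job in; it is judged then, once.
The state is a dict: "time": time; "joint_pos": joint angles; "qvel": joint speeds; "joint_torque": joint torques, N m; "position": TCP position; "ee_rot": TCP orientation; "ft_force": force on the tool from outside, world axes, zero at the start; "torque": the same for the moment, N m; "finger_gap": opening from 0.0 (shut) to 1.0 (fully open); "gripper_force": force on a finger pad.
Only numpy, scipy, OpenCV 4.12 (cv2) and the standard library are available. Lean on these libraries where they do the work, as an engineer would, in place of code of your own. Each camera call takes 0.05 s, during which the arm holds its last target. There are 200 camera calls.

## Task

Pick up the orange-handled spatula, slide its blade under the green circuit board, between the board's brass feet, and carry the board on the blade over to the bench scale. Set it down gently on its four feet in the middle of the steel platter, draw the spatula out, and lay the spatula flat on the bench, clear of the scale, so that the board stands alone on the platter. Do not touch the board with the gripper, and leave everything else on the bench where it is.

Things in the scene. Friction and masses are not known exactly. Their poses are not given: they have to be found in the camera images.
- spatula: Lifting spatula, 0.2 kg, orange handle above a steel blade that lies flat on the bench. Origin: level with the blade's underside, straight below the grip point; x along the tool to the blade's tip, y across, z up. Blade 4 mm thick, 76 mm wide from x = 60 to 170 mm; behind it a 40 mm wide tang (x = -30 to 60 mm) runs under the handle. Centre of mass about x = 40 mm.
- spatula_grip (a point): Grip point in the spatula's orange handle, 50 mm above the spatula's origin. The handle is a bar 110 mm long (x = -60 to 50 mm of the spatula), 24 mm wide (y), from z = 36 to 64 mm, on a post at x = 36 mm. Take it from above across the 24 mm with a firm grip (80 N or more if the gripper can): blade and load pull it nose-down.
- spatula_tip (a point): Front edge of the spatula's blade, 170 mm ahead of the grip point, mid-thickness.
- board: Green circuit board with finned heatsink, blue capacitors, white connector; 0.1 to 0.2 kg, balanced within 6 mm of its middle. Origin: its centre at the level of the feet's underside; x along its 130 mm side, y along its 100 mm side, z up. Four brass feet, 8 mm across, 12 mm high, at x = +-57, y = +-42 mm; the plate spans z = 12 to 15 mm, parts reach z = 33 mm.
- board_gap (a point): Centre of the open space under the board, 6 mm above its feet's underside, axes as the board's. Between the feet it is 106 mm clear seen along y, 76 mm along x, 12 mm high: the blade fits only along the board's y, from either long side, with 15 mm to spare each side and 8 mm in height. The board may be set down any way round.
- scale: Bench scale, fixed, grey body 250 x 200 mm and 32 mm high (x = -150 to 100 mm), with a square steel platter 190 x 190 mm on it centred on the origin and with its flat top, without a rim, 42 mm above the bench. Origin: on the bench below the platter's centre; x points away from the display, z up.
- platter (a point): Centre of the top face of the scale's platter, 42 mm above the bench; axes as the scale's.
- harddrive: Aluminium hard-disk drive, 147 x 102 x 26 mm, lying flat; origin at the centre of its underside. Bystander.
- phone: Black telephone, 150 x 72 x 10 mm, lying flat; origin at the centre of its underside. Bystander.
- adapter: Black mains adapter, 110 x 50 x 32 mm; origin at the centre of its underside. Bystander.
- tape: Roll of black tape lying flat, 100 mm across, 24 mm high; origin at the centre of its underside. Bystander.
- screwdriver: Red-handled screwdriver about 200 mm long, lying on the bench; under 40 mm high. Bystander.
Things that resemble listed ones, but are neither listed nor needed, are in the scene too. What is shaped like the spatula but pink is not meant.

How it is judged:
By the outcome, as a careful person would: the job done as asked, in the order asked, and still so for the second after the job is handed in, with the robot touching nothing.
It also fails if it takes over 61 s, if anything falls off the work surface, if the arm or the gripper's body presses on something with over 40 N, if the wrist force passes 120 N, or if a joint passes its speed limit or range.

## Working session

There is one attempt and no reset: what is moved stays moved. The work goes in short steps, Python scripts to look and compute and a shell command to move; the robot and the scene stay as the last step left them, time stands still between calls to the robot, and variables do not carry over. Pictures are saved under pics/ and viewed, at most 11 in all, crops included, and the job is handed in when it is done.

```bash
mkdir -p pics; ls; cat > h.py <<'E'
import numpy as np, cv2
from scipy.spatial.transform import Rotation as R
from bench import arm
def grab(n,save=None):
    f=arm.grab_frame(n)
    if save: cv2.imwrite('pics/%s.png'%save,f['color'][:,:,::-1])
    np.savez('last_%s.npz'%n,**{k:np.array(v) for k,v in f.items()})
    return f
def load(n): return dict(np.load('last_%s.npz'%n))
def ray(f,uv):
    K=np.array([[f['fx'],0,f['cx']],[0,f['fy'],f['cy']],[0,0,1]],float)
    p=cv2.undistortPoints(np.array(uv,float).reshape(-1,1,2),K,np.array(f['D'],float)).reshape(-1,2)
    d=np.c_[p[:,0],-p[:,1],-np.ones(len(p))]
    T=np.linalg.inv(f['world_to_cam']); return T[:3,3],d@T[:3,:3].T
def plane(f,uv,z):
    o,d=ray(f,uv); return o+d*((z-o[2])/d[:,2])[:,None]
def cloud(f):
    h,w=f['depth'].shape; v,u=np.mgrid[:h,:w]
    o,d=ray(f,np.c_[u.ravel(),v.ravel()]); P=o+d*f['depth'].reshape(-1,1).astype(float)
    P[f['depth'].ravel()==0]=np.nan
    return P.reshape(h,w,3)
E
python3 - <<'E'
from h import *
fs=[grab(n) for n in('top','side')]
cv2.imwrite('pics/a.png',fs[0]['color'][:,:,::-1])
cv2.imwrite('pics/b.png',fs[1]['color'][:,:,::-1])
for f in fs: print(np.linalg.inv(f['world_to_cam']).round(2)[:3,[2,3]].T)
s=arm.observe(); print(s)
E
```

```text
pics
[[-0.18  0.01  0.98]
 [ 0.32 -0.05  1.2 ]]
[[-0.09 -0.65  0.75]
 [ 0.39 -0.86  0.99]]
{'time': 0.1, 'joint_pos': array([-1.3362009 ,  0.33382855,  0.0398815 ,  1.46615792, -0.01339439,
        1.34327857, -0.05850545]), 'qvel': array([ 0.00086157, -0.00024539,  0.00044167, -0.00283685, -0.00118285,
       -0.00158212,  0.00041884]), 'joint_torque': array([ 4.09321816e-03, -6.57811189e+01,  1.33941751e+00, -4.04714048e+01,
       -5.98849612e-02,  4.09090379e-02,  4.69038150e-05]), 'position': array([0.21285759, 0.61373051, 0.22176807]), 'ee_rot': array([-5.21913821e-01, -3.09780121e+00,  2.19930955e-03]), 'ft_force': array([-0.22524155, -0.24218389, -0.09784208]), 'torque': array([0.0086694 , 0.04520472, 0.00184112]), 'gripper_force': 0.0, 'finger_gap': 0.997042620670529}
```

View pics/a.png

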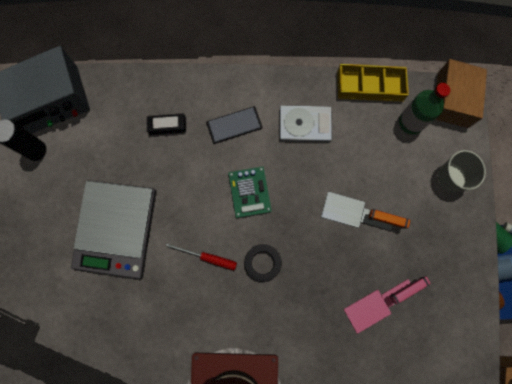

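View pics/b.png

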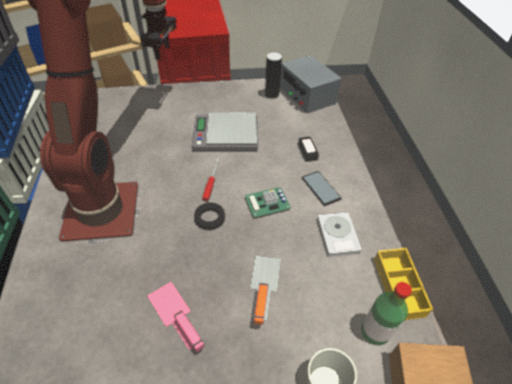

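Top view: orange spatula at (365,212), blade pointing left; board at (250,192), long side vertical; scale at (115,228). The path from the spatula to the board and on to the scale is open. Next I measure them.

```bash
cat > m.py <<'E'
from h import *
def blob(m,box):
    k=np.zeros(m.shape,np.uint8); x0,x1,y0,y1=box; k[y0:y1,x0:x1]=m[y0:y1,x0:x1]
    k=cv2.morphologyEx(k,cv2.MORPH_CLOSE,np.ones((5,5)))
    c=max(cv2.findContours(k,0,1)[0],key=cv2.contourArea); return c.reshape(-1,2)
def rect(f,c,z):
    P=plane(f,c,z)[:,:2].astype(np.float32)
    (cx,cy),(w,h),_=cv2.minAreaRect(P*1000); b=cv2.boxPoints(cv2.minAreaRect(P*1000))
    e=[b[1]-b[0],b[2]-b[1]]; L=max(e,key=lambda v:v@v)
    return (round(cx,1),round(cy,1)),sorted((round(w,1),round(h,1))),'long-side yaw',round(np.degrees(np.arctan2(L[1],L[0]))%180,2)
E
python3 - <<'E'
from m import *
f=load('top'); C=f['color']; H=cv2.cvtColor(C,cv2.COLOR_RGB2HSV); h,s,v=H[...,0],H[...,1],H[...,2]
print('handle',rect(f,blob((h>5)&(h<20)&(s>170)&(v>100),(360,415,195,240)),.064))
print('blade',rect(f,blob((v>140)&(s<60),(318,367,188,232)),.004))
print('board',rect(f,blob((h>40)&(h<95)&(s>70),(222,280,160,222)),.015))
print('platter',rect(f,blob((v>110)&(s<60),(70,160,178,256)),.042))
P=cloud(f)
for n,(u,w) in dict(handle=(388,217),blade=(345,210),plat=(118,215),bench=(300,200),hd=(305,125)).items(): print(n,P[w,u].round(3))
print(R.from_rotvec(arm.observe()['ee_rot']).as_matrix().round(3))
fx=load('side');P=cloud(fx);print(P[300,262].round(3),P[130,235].round(3),P[100,250])
big=lambda x0,x1,y0,y1:cv2.resize(C[y0:y1,x0:x1,::-1],None,fx=4,fy=4,interpolation=cv2.INTER_CUBIC)
cv2.imwrite('pics/c.png',np.vstack([big(215,415,160,240),big(65,265,175,245)]))
E
```

```text
handle ((479.9, -412.0), [22.2, 98.4], 'long-side yaw', np.float32(75.35))
blade ((510.1, -298.0), [71.4, 118.4], 'long-side yaw', np.float32(75.21))
board ((552.7, -28.8), [99.2, 129.9], 'long-side yaw', np.float32(11.57))
platter ((464.3, 340.5), [185.5, 186.1], 'long-side yaw', np.float32(174.26))
handle [ 0.484 -0.403  0.061]
blade [ 0.509 -0.297  0.004]
plat [0.474 0.325 0.046]
bench [ 0.535 -0.171  0.002]
hd [ 0.747 -0.182  0.028]
[[-0.945  0.328 -0.   ]
 [ 0.328  0.945 -0.001]
 [-0.    -0.001 -1.   ]]
[ 0.485 -0.408  0.062] [0.477 0.323 0.038] [ 0.56450205  0.57685472 -0.00327594]
```

View pics/c.png

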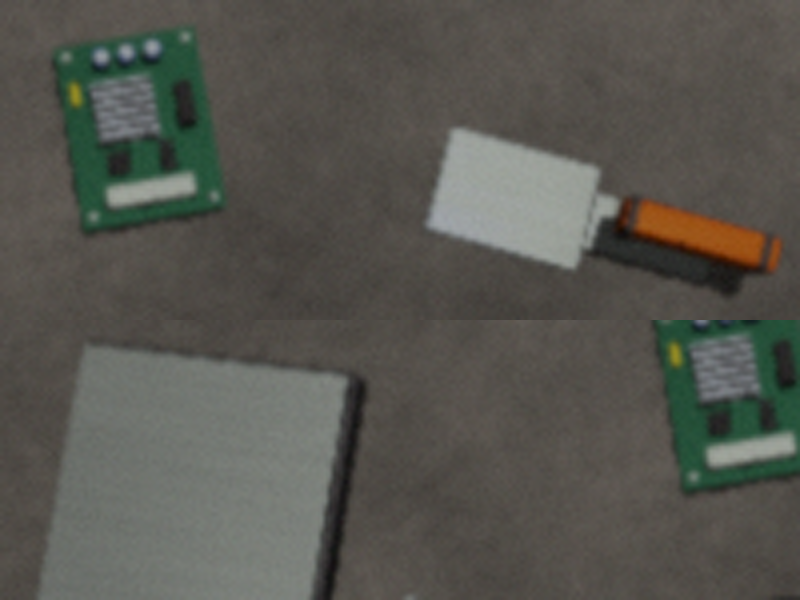

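Spatula origin is about (481,-407) mm with heading 75.3°; board (553,-29) with blade heading 101.6°; platter (464,340) with heading 84.3°. The grip force is limited to 30 N, so I'll grip near x=+35 on the handle, close to the centre of mass, to reduce nose-down slip.

```bash
cat > t.py <<'E'
from h import *
import sys
def pose(b,p=0):
    b,p=np.radians([b,p]); x=[np.cos(b)*np.cos(p),np.sin(b)*np.cos(p),np.sin(p)]; y=[np.sin(b),-np.cos(b),0]
    return np.c_[x,y,np.cross(x,y)]
# args: groups of x,y,z(mm),b,pitch ; relative to the present pose
s=arm.observe(); Rc=R.from_rotvec(s['ee_rot']).as_matrix(); p=np.array(s['position'])
print('now',(p*1000).round(1),'head/pitch',np.degrees([np.arctan2(Rc[1,0],Rc[0,0]),np.arcsin(Rc[2,0])]).round(2),'roll',np.degrees(np.arcsin(Rc[2,1])).round(2),'F',s['ft_force'].round(1),'T',s['torque'].round(2),'gap',round(s['finger_gap']*87,1),s['gripper_force'],'t',s['time'])
for a in sys.argv[1:]:
    v=[float(q) for q in a.split(',')]
    print(a,'xyz',(Rc.T@(np.array(v[:3])/1000-p)*100).round(2),'w',R.from_matrix(Rc.T@pose(v[3],v[4])).as_rotvec().round(4))
E
python3 t.py 600,100,230,110,0 490,-373,140,75.3,0
```

```text
now [212.9 613.7 221.8] head/pitch [ 1.6087e+02 -1.0000e-02] roll -0.08 F [-0.2 -0.2 -0.1] T [0.01 0.05 0.  ] gap 86.7 0.0 t 0.1
600,100,230,110,0 xyz [-53.41 -35.85  -0.77] w [-1.300e-03  7.000e-04  8.879e-01]
490,-373,140,75.3,0 xyz [-58.51 -84.13   8.3 ] w [-1.1000e-03  1.1000e-03  1.4935e+00]
```

```bash
W='"wx":0,"wy":0,"wz":0.888,"x":-53.4,"y":-35.9,"z":-0.8,"fingers":8.7'; python3 -m creep '[{"wx":0,"wy":0,"wz":0.89,"x":-53.4,"y":-35.9,"z":-0.8,"fingers":8.7},{"wx":0,"wy":0,"wz":0.89,"x":-53.4,"y":-35.9,"z":-0.8,"fingers":8.7},{"wx":0,"wy":0,"wz":0.89,"x":-53.4,"y":-35.9,"z":-0.8,"fingers":8.7},{"wx":0,"wy":0,"wz":0.89,"x":-53.4,"y":-35.9,"z":-0.8,"fingers":8.7},{"wx":0,"wy":0,"wz":0.89,"x":-53.4,"y":-35.9,"z":-0.8,"fingers":8.7},{"wx":0,"wy":0,"wz":0.89,"x":-53.4,"y":-35.9,"z":-0.8,"fingers":8.7},{"wx":0,"wy":0,"wz":0.89,"x":-53.4,"y":-35.9,"z":-0.8,"fingers":8.7},{"wx":0,"wy":0,"wz":0.89,"x":-53.4,"y":-35.9,"z":-0.8,"fingers":8.7},{"wx":0,"wy":0,"wz":0.89,"x":-53.4,"y":-35.9,"z":-0.8,"fingers":8.7},{"wx":0,"wy":0,"wz":0.89,"x":-53.4,"y":-35.9,"z":-0.8,"fingers":8.7},{"wx":0,"wy":0,"wz":0.89,"x":-53.4,"y":-35.9,"z":-0.8,"fingers":8.7},{"wx":0,"wy":0,"wz":0.89,"x":-53.4,"y":-35.9,"z":-0.8,"fingers":8.7},{"wx":0,"wy":0,"wz":0.89,"x":-53.4,"y":-35.9,"z":-0.8,"fingers":8.7},{"wx":0,"wy":0,"wz":0.89,"x":-53.4,"y":-35.9,"z":-0.8,"fingers":8.7}]' | tail -c 600; python3 t.py 490,-373,140,75.3,0
```

```text
time: 1.5
position: [0.6022, 0.0925, 0.2303]
ee_rot: [1.814, 2.561, -0.004]
ft_force: [0.4, -0.7, -0.6]
finger_gap: 0.996
gripper_force: 0.0
now [602.2  92.5 230.3] head/pitch [109.37  -0.21] roll -0.02 F [ 0.4 -0.7 -0.6] T [-0.06 -0.01 -0.03] gap 86.7 0.0 t 1.5
490,-373,140,75.3,0 xyz [-40.16 -26.03   9.19] w [0.0008 0.0037 0.5947]
```

```bash
python3 -m creep '[{"wx":0,"wy":0,"wz":0.6,"x":-40.2,"y":-26,"z":9.2,"fingers":8.7},{"wx":0,"wy":0,"wz":0.6,"x":-40.2,"y":-26,"z":9.2,"fingers":8.7},{"wx":0,"wy":0,"wz":0.6,"x":-40.2,"y":-26,"z":9.2,"fingers":8.7},{"wx":0,"wy":0,"wz":0.6,"x":-40.2,"y":-26,"z":9.2,"fingers":8.7},{"wx":0,"wy":0,"wz":0.6,"x":-40.2,"y":-26,"z":9.2,"fingers":8.7},{"wx":0,"wy":0,"wz":0.6,"x":-40.2,"y":-26,"z":9.2,"fingers":8.7},{"wx":0,"wy":0,"wz":0.6,"x":-40.2,"y":-26,"z":9.2,"fingers":8.7},{"wx":0,"wy":0,"wz":0.6,"x":-40.2,"y":-26,"z":9.2,"fingers":8.7},{"wx":0,"wy":0,"wz":0.6,"x":-40.2,"y":-26,"z":9.2,"fingers":8.7},{"wx":0,"wy":0,"wz":0.6,"x":-40.2,"y":-26,"z":9.2,"fingers":8.7},{"wx":0,"wy":0,"wz":0.6,"x":-40.2,"y":-26,"z":9.2,"fingers":8.7},{"wx":0,"wy":0,"wz":0.6,"x":-40.2,"y":-26,"z":9.2,"fingers":8.7},{"wx":0,"wy":0,"wz":0.6,"x":-40.2,"y":-26,"z":9.2,"fingers":8.7},{"wx":0,"wy":0,"wz":0.6,"x":-40.2,"y":-26,"z":9.2,"fingers":8.7},{"wx":0,"wy":0,"wz":0.6,"x":-40.2,"y":-26,"z":9.2,"fingers":8.7},{"wx":0,"wy":0,"wz":0.6,"x":-40.2,"y":-26,"z":9.2,"fingers":8.7}]' | head -2; python3 t.py 490,-373,31,75.3,0
python3 - <<'E'
from m import *
f=grab('wrist','w1'); C=f['color']; H=cv2.cvtColor(C,cv2.COLOR_RGB2HSV); h,s,v=H[...,0],H[...,1],H[...,2]
print('handle',rect(f,blob((h>5)&(h<20)&(s>170)&(v>100),(0,512,0,384)),.064))
E
```

```text
time: 3.1
position: [0.4926, -0.3657, 0.1388]
now [ 492.6 -365.7  138.8] head/pitch [7.559e+01 2.000e-02] roll 0.02 F [ 0.1  0.1 -0.4] T [-0.06  0.06 -0.04] gap 87.1 0.0 t 3.1
490,-373,31,75.3,0 xyz [-0.78 -0.08 10.78] w [ 0.0004 -0.0003  0.005 ]
handle ((487.0, -388.5), [23.1, 53.7], 'long-side yaw', np.float32(75.36))
```

View pics/w1.png

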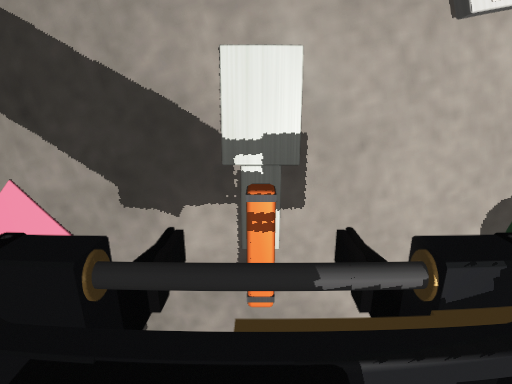

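Wrist view: blade tip edge at row 45 (columns 220–302), handle front end at (260,185), handle centred between the fingers.

```bash
python3 - <<'E'
from m import *
f=load('wrist')
a=plane(f,[(220,45),(302,45),(222,164),(300,164)],.004)[:,:2]*1000; b=plane(f,[(247,184),(275,184)],.064)[:,:2]*1000
print(a.round(1),b.round(1)); tip=a[:2].mean(0); back=a[2:].mean(0); d=tip-back; L=np.hypot(*d); d/=L
print('tip',tip,'len',L,'head',np.degrees(np.arctan2(d[1],d[0])),'origin from tip',tip-170*d,'from front end',b.mean(0)-50*d,'grip35',tip-135*d)
E
```

```text
[[ 490.8 -228.6]
 [ 562.1 -247. ]
 [ 462.6 -333.3]
 [ 536.3 -352.3]] [[ 487.  -345.4]
 [ 508.5 -350.9]]
tip [ 526.43071979 -237.78606976] len 108.41773601047113 head 75.58079773405888 origin from tip [ 484.09825703 -402.43102898] from front end [ 485.26503323 -396.57533392] grip35 [ 492.81376406 -368.53353738]
```

```bash
python3 -m creep '[{"wx":0,"wy":0,"wz":0,"x":-0.1,"y":0,"z":4,"fingers":8.7},{"wx":0,"wy":0,"wz":0,"x":-0.1,"y":0,"z":7,"fingers":8.7},{"wx":0,"wy":0,"wz":0,"x":-0.1,"y":0,"z":9,"fingers":8.7},{"wx":0,"wy":0,"wz":0,"x":-0.1,"y":0,"z":10.2,"fingers":8.7},{"wx":0,"wy":0,"wz":0,"x":-0.1,"y":0,"z":10.8,"fingers":6},{"wx":0,"wy":0,"wz":0,"x":-0.1,"y":0,"z":10.8,"fingers":3},{"wx":0,"wy":0,"wz":0,"x":-0.1,"y":0,"z":10.8,"fingers":0},{"wx":0,"wy":0,"wz":0,"x":-0.1,"y":0,"z":10.8,"fingers":0},{"wx":0,"wy":0,"wz":0,"x":-0.1,"y":0,"z":10.8,"fingers":0},{"wx":0,"wy":0,"wz":0,"x":-0.1,"y":0,"z":10.8,"fingers":0},{"wx":0,"wy":0,"wz":0,"x":-0.1,"y":0,"z":10.8,"fingers":0},{"wx":0,"wy":0,"wz":0,"x":-0.1,"y":0,"z":10.8,"fingers":0},{"wx":0,"wy":0,"wz":0,"x":-0.1,"y":0,"z":10.8,"fingers":0},{"wx":0,"wy":0,"wz":0,"x":-0.1,"y":0,"z":10.8,"fingers":0},{"wx":0,"wy":0,"wz":0,"x":-0.1,"y":0,"z":10.8,"fingers":0}]'; python3 t.py
```

```text
time: 4.65
position: [0.4919, -0.3675, 0.0306]
ee_rot: [2.484, 1.923, 0.0]
ft_force: [-0.0, 0.6, 1.0]
finger_gap: 0.272
gripper_force: 30.0
now [ 491.9 -367.5   30.6] head/pitch [ 7.551e+01 -1.000e-02] roll 0.01 F [-0.   0.6  1. ] T [-0.15 -0.06  0.01] gap 23.6 29.995173141360283 t 4.65
```

```bash
python3 -m creep '[{"wx":0,"wy":0,"wz":0,"x":0,"y":0,"z":-0.5,"fingers":0},{"wx":0,"wy":0,"wz":0,"x":0,"y":0,"z":-1.5,"fingers":0},{"wx":0,"wy":0,"wz":0,"x":0,"y":0,"z":-2.5,"fingers":0},{"wx":0,"wy":0,"wz":0,"x":0,"y":0,"z":-3,"fingers":0},{"wx":0,"wy":0,"wz":0,"x":0,"y":0,"z":-3,"fingers":0},{"wx":0,"wy":0,"wz":0,"x":0,"y":0,"z":-3,"fingers":0}]' | sed -n 4p; python3 t.py 597.8,-249.2,62,101.6,0
cat > blade.py <<'E'
from m import *
# blade plane in tool frame from wrist depth (inside blade), plus tip edge
def bl(f,box=(225,297,55,155)):
    s=arm.observe(); Rc=R.from_rotvec(s['ee_rot']).as_matrix(); p=s['position']
    P=cloud(f)[box[2]:box[3],box[0]:box[1]].reshape(-1,3); P=P[~np.isnan(P[:,0])]
    Q=(P-p)@Rc; A=np.c_[Q[:,:2],np.ones(len(Q))]; k=np.linalg.lstsq(A,Q[:,2],rcond=None)[0]
    print('world z mean',P[:,2].mean(),'tool z=%.4f x + %.4f y + %.4f'%tuple(k),'resid',np.std(A@k-Q[:,2]))
E
python3 - <<'E'
from blade import *
bl(load('wrist'))   # note: stale tool pose, only plane slope is meaningful
f=grab('wrist','w2'); bl(f); grab('side','s2')
E
```

```text
ft_force: [0.1, 0.8, -2.1]
now [ 491.9 -367.4   60.7] head/pitch [7.551e+01 1.000e-02] roll 0.02 F [ 0.1  0.8 -2.1] T [-0.15  0.07 -0.01] gap 23.8 29.995905132964253 t 5.25
597.8,-249.2,62,101.6,0 xyz [14.09  7.3  -0.13] w [ 3.000e-04 -0.000e+00 -4.553e-01]
world z mean 0.004548070928390408 tool z=-0.0014 x + -0.0005 y + 0.0563 resid 0.000729612085643964
world z mean 0.03458922602260684 tool z=-0.0016 x + -0.0023 y + 0.0259 resid 0.000672819365718695
```

View pics/w2.png

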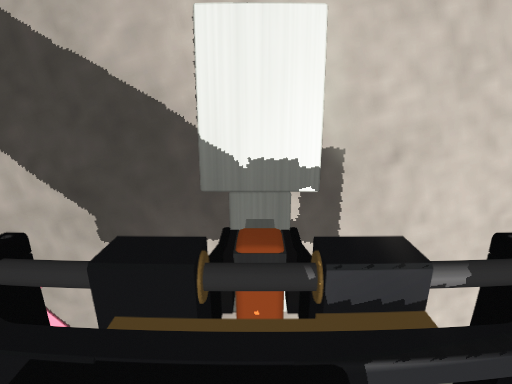

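The blade is level in the grip with no slip; its tip edge is at row 4, columns 194–327. Next I move to pre-insert.

```bash
python3 -m creep '[{"wx":0,"wy":0,"wz":-0.08,"x":2.5,"y":1.3,"z":0,"fingers":0},{"wx":0,"wy":0,"wz":-0.17,"x":5.2,"y":2.7,"z":0,"fingers":0},{"wx":0,"wy":0,"wz":-0.26,"x":8,"y":4.2,"z":0,"fingers":0},{"wx":0,"wy":0,"wz":-0.35,"x":11,"y":5.7,"z":0,"fingers":0},{"wx":0,"wy":0,"wz":-0.42,"x":13.2,"y":6.8,"z":0,"fingers":0},{"wx":0,"wy":0,"wz":-0.455,"x":14.1,"y":7.3,"z":0,"fingers":0},{"wx":0,"wy":0,"wz":-0.455,"x":14.1,"y":7.3,"z":0,"fingers":0},{"wx":0,"wy":0,"wz":-0.455,"x":14.1,"y":7.3,"z":0,"fingers":0},{"wx":0,"wy":0,"wz":-0.455,"x":14.1,"y":7.3,"z":0,"fingers":0}]' | sed -n 4p; python3 t.py
python3 - <<'E'
from blade import *
f=load('wrist')
s=arm.observe()
from t import pose
# tip in tool frame from w2 picture (pose then: 491.9,-367.4,60.7 head 75.51)
P=plane(f,[(194,4),(327,4)],.0347); print('tip in tool mm',((P-np.array([.4919,-.3674,.0607]))@pose(75.51)*1000).round(1))
f=grab('top'); C=f['color']; H=cv2.cvtColor(C,cv2.COLOR_RGB2HSV); h,s,v=H[...,0],H[...,1],H[...,2]
print('board',rect(f,blob((h>40)&(h<95)&(s>70),(222,280,160,222)),.015))
f=grab('wrist','w3'); bl(f); grab('side')
E
```

```text
ft_force: [0.0, 0.3, -1.6]
now [ 596.5 -251.3   60.7] head/pitch [ 1.0137e+02 -4.0000e-02] roll -0.04 F [ 0.   0.3 -1.6] T [-0.11  0.05 -0.02] gap 23.9 29.99590627849102 t 6.25
now [ 596.5 -251.3   60.7] head/pitch [ 1.0137e+02 -4.0000e-02] roll -0.04 F [ 0.   0.3 -1.6] T [-0.11  0.05 -0.02] gap 23.9 29.99590627849102 t 6.25
tip in tool mm [[133.7 -37.1  26. ]
 [133.7  37.2  26. ]]
board ((552.7, -29.0), [99.2, 129.9], 'long-side yaw', np.float32(11.56))
world z mean 0.03456334691179716 tool z=-0.0014 x + -0.0014 y + 0.0262 resid 0.0006713115188046413
```

View pics/w3.png

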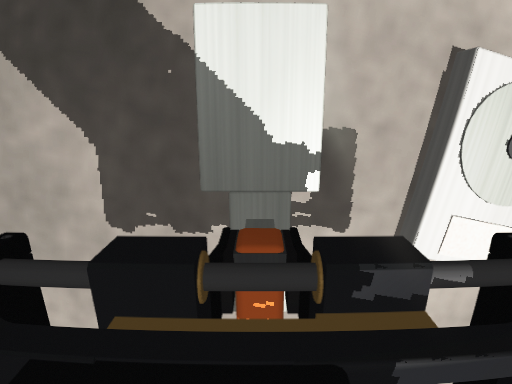

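```bash
python3 - <<'E'
from m import *
f=load('side'); C=f['color']; H=cv2.cvtColor(C,cv2.COLOR_RGB2HSV); h,s,v=H[...,0],H[...,1],H[...,2]
print('board',rect(f,blob((h>40)&(h<95)&(s>70),(235,300,175,225)),.015))
P=plane(f,[(250,288)],.03);print(P)
E
python3 t.py 597.8,-249.2,34.5,101.56,0  569.9,-112.6,34.5,101.56,0
```

```text
board ((531.3, -39.0), [81.3, 96.4], 'long-side yaw', np.float32(104.69))
[[ 0.4601832  -0.35252612  0.03      ]]
now [ 597.  -250.5   60.7] head/pitch [ 1.0144e+02 -2.0000e-02] roll -0.01 F [ 0.1 -0.7 -2.2] T [-0.07  0.1  -0.02] gap 24.0 29.99598721973598 t 6.4
597.8,-249.2,34.5,101.56,0 xyz [0.11 0.1  2.62] w [-0.0002  0.0003 -0.0021]
569.9,-112.6,34.5,101.56,0 xyz [14.05  0.08  2.61] w [-0.0002  0.0003 -0.0021]
```

```bash
python3 -m creep '[{"wx":0,"wy":0,"wz":-0.002,"x":0.1,"y":0.1,"z":1,"fingers":0},{"wx":0,"wy":0,"wz":-0.002,"x":0.1,"y":0.1,"z":2,"fingers":0},{"wx":0,"wy":0,"wz":-0.002,"x":0.1,"y":0.1,"z":2.6,"fingers":0},{"wx":0,"wy":0,"wz":-0.002,"x":0.1,"y":0.1,"z":2.6,"fingers":0},{"wx":0,"wy":0,"wz":-0.002,"x":0.5,"y":0.1,"z":2.6,"fingers":0},{"wx":0,"wy":0,"wz":-0.002,"x":1.5,"y":0.1,"z":2.6,"fingers":0},{"wx":0,"wy":0,"wz":-0.002,"x":2.8,"y":0.1,"z":2.6,"fingers":0},{"wx":0,"wy":0,"wz":-0.002,"x":3.7,"y":0.1,"z":2.6,"fingers":0},{"wx":0,"wy":0,"wz":-0.002,"x":4,"y":0.1,"z":2.6,"fingers":0},{"wx":0,"wy":0,"wz":-0.002,"x":4,"y":0.1,"z":2.6,"fingers":0},{"wx":0,"wy":0,"wz":-0.002,"x":4,"y":0.1,"z":2.6,"fingers":0}]' | sed -n 4p; python3 t.py 569.7,-112.3,34.6,101.56,0
python3 - <<'E'
from blade import *
f=grab('wrist','w4'); bl(f); f=grab('side','s4')
C=f['color'];cv2.imwrite('pics/d.png',np.hstack([cv2.resize(load('wrist')['color'][:200,:,::-1],(400,156)),cv2.resize(C[175:253,225:325,::-1],(400,312))[:156]]) if 0 else np.vstack([load('wrist')['color'][:230,:,::-1],cv2.resize(C[180:252,225:327,::-1],(512,360))]))
E
```

```text
ft_force: [-0.3, 0.4, -2.3]
now [ 590.8 -210.1   34.8] head/pitch [ 1.0169e+02 -3.0000e-02] roll 0.02 F [-0.3  0.4 -2.3] T [-0.09 -0.02 -0.01] gap 23.2 29.995873169973493 t 7.5
569.7,-112.3,34.6,101.56,0 xyz [ 1.001e+01 -9.000e-02  1.000e-02] w [0.0003 0.0004 0.0022]
world z mean 0.00866425499290554 tool z=-0.0014 x + -0.0005 y + 0.0261 resid 0.0006672119192464688
```

View pics/d.png

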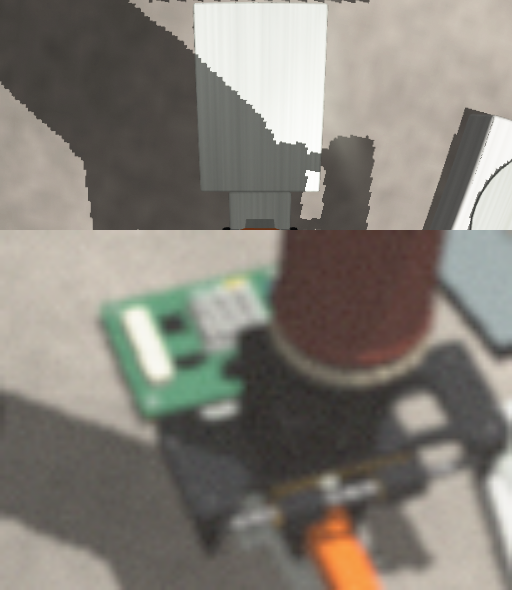

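Wrist view: the board's near edge is just visible at row 0, columns 148–370, centred on the blade at 260. So I can insert.

```bash
python3 -m creep '[{"wx":0,"wy":0,"wz":0,"x":1,"y":0,"z":0,"fingers":0},{"wx":0,"wy":0,"wz":0,"x":2,"y":0,"z":0,"fingers":0},{"wx":0,"wy":0,"wz":0,"x":3,"y":0,"z":0,"fingers":0},{"wx":0,"wy":0,"wz":0,"x":4,"y":0,"z":0,"fingers":0},{"wx":0,"wy":0,"wz":0,"x":5,"y":0,"z":0,"fingers":0},{"wx":0,"wy":0,"wz":0,"x":6,"y":0,"z":0,"fingers":0},{"wx":0,"wy":0,"wz":0,"x":6,"y":0,"z":0,"fingers":0},{"wx":0,"wy":0,"wz":0,"x":6,"y":0,"z":0,"fingers":0}]' | sed -n 4p; python3 t.py 569.7,-112.3,34.6,101.56,0
python3 - <<'E'
from blade import *
f=grab('wrist','w5'); bl(f,(225,297,110,155))
H=cv2.cvtColor(f['color'],cv2.COLOR_RGB2HSV); g=(H[...,0]>40)&(H[...,0]<95)&(H[...,1]>70)
ys,xs=np.where(g[:230]); 
for c in range(160,380,20):
    r=ys[xs==c]; print(c,r.max() if len(r) else None,end='; ')
E
```

```text
ft_force: [-0.5, 0.3, -2.2]
now [ 578.7 -150.9   34.7] head/pitch [ 1.0172e+02 -1.0000e-02] roll 0.01 F [-0.5  0.3 -2.2] T [-0.15 -0.03  0.  ] gap 23.8 29.996008733287454 t 8.4
569.7,-112.3,34.6,101.56,0 xyz [ 3.97 -0.09  0.01] w [0.0002 0.0002 0.0028]
world z mean 0.008587326013258173 tool z=-0.0029 x + -0.0032 y + 0.0263 resid 0.0006552763693695193
160 108; 180 108; 200 108; 220 108; 240 107; 260 108; 280 107; 300 108; 320 108; 340 108; 360 109;
```

```bash
python3 -m creep '[{"wx":0,"wy":0,"wz":0,"x":1,"y":0,"z":0,"fingers":0},{"wx":0,"wy":0,"wz":0,"x":2,"y":0,"z":0,"fingers":0},{"wx":0,"wy":0,"wz":0,"x":3,"y":0,"z":0,"fingers":0},{"wx":0,"wy":0,"wz":0,"x":3.7,"y":0,"z":0,"fingers":0},{"wx":0,"wy":0,"wz":0,"x":4,"y":0,"z":0,"fingers":0},{"wx":0,"wy":0,"wz":0,"x":4,"y":0,"z":0,"fingers":0},{"wx":0,"wy":0,"wz":0,"x":4,"y":0,"z":0,"fingers":0}]' | sed -n 4p; python3 t.py
cat > edge.py <<'E'
from blade import *
from t import Rc,p
def edge(f,z):
    H=cv2.cvtColor(f['color'],cv2.COLOR_RGB2HSV); g=(H[...,0]>40)&(H[...,0]<95)&(H[...,1]>70)
    g[230:]=0; ys,xs=np.where(g); cs=[c for c in range(xs.min()+12,xs.max()-12,10)]
    uv=[(c,ys[xs==c].max()+.5) for c in cs if (xs==c).any()]
    Q=(plane(f,uv,z)-p)@Rc*1000; print('edge rows',uv[0],uv[-1],'edge tool x',np.median(Q[:,0]).round(1),'slope deg',np.degrees(np.polyfit(Q[:,1],Q[:,0],1)[0]).round(2))
    b=ys.max()-6; r=xs[ys==b]; Q=(plane(f,[(r.min(),b),(r.max()+1,b)],z)-p)@Rc*1000; print('sides tool y',Q[:,1].round(1))
    D=cloud(f); m=cv2.erode(g.astype(np.uint8),np.ones((7,7)))>0; X=D[m]; X=X[~np.isnan(X[:,0])]
    Q=(X-p)@Rc; lo=Q[np.abs(Q[:,2]-np.median(Q[:,2]))<.004]; k=np.linalg.lstsq(np.c_[lo[:,:2],np.ones(len(lo))],lo[:,2],rcond=None)[0]; print('plate plane in tool',k.round(4))
E
python3 - <<'E'
from edge import *
f=grab('wrist','w6'); edge(f,.015)
E
```

```text
ft_force: [-0.4, -0.4, -2.0]
now [ 570.5 -112.2   34.7] head/pitch [ 1.0168e+02 -2.0000e-02] roll 0.01 F [-0.4 -0.4 -2. ] T [-0.07  0.01  0.02] gap 23.6 29.99596302397549 t 9.15
now [ 570.5 -112.2   34.7] head/pitch [ 1.0168e+02 -2.0000e-02] roll 0.01 F [-0.4 -0.4 -2. ] T [-0.07  0.01  0.02] gap 23.6 29.99596302397549 t 9.15
edge rows (156, np.float64(175.5)) (366, np.float64(140.5)) edge tool x 37.0 slope deg 4.01
sides tool y [-63.7  51.3]
plate plane in tool [-0.0012 -0.0008  0.0192]
```

```bash
python3 -m creep '[{"wx":0,"wy":0,"wz":0,"x":0,"y":0,"z":-0.15,"fingers":0},{"wx":0,"wy":0,"wz":0,"x":0,"y":0,"z":-0.3,"fingers":0},{"wx":0,"wy":0,"wz":0,"x":0,"y":0,"z":-0.4,"fingers":0},{"wx":0,"wy":0,"wz":0,"x":0,"y":0,"z":-0.5,"fingers":0},{"wx":0,"wy":0,"wz":0,"x":0,"y":0,"z":-0.6,"fingers":0},{"wx":0,"wy":0,"wz":0,"x":0,"y":0,"z":-0.8,"fingers":0},{"wx":0,"wy":0,"wz":0,"x":0,"y":0,"z":-1.1,"fingers":0},{"wx":0,"wy":0,"wz":0,"x":0,"y":0,"z":-1.5,"fingers":0},{"wx":0,"wy":0,"wz":0,"x":0,"y":0,"z":-1.8,"fingers":0},{"wx":0,"wy":0,"wz":0,"x":0,"y":0,"z":-2,"fingers":0},{"wx":0,"wy":0,"wz":0,"x":0,"y":0,"z":-2,"fingers":0},{"wx":0,"wy":0,"wz":0,"x":0,"y":0,"z":-2,"fingers":0},{"wx":0,"wy":0,"wz":0,"x":0,"y":0,"z":-2,"fingers":0}]' | sed -n 4p
python3 - <<'E'
from edge import *
f=grab('wrist','w7'); edge(f,.032); grab('side','s7')
E
```

```text
ft_force: [0.5, 0.3, -3.5]
now [ 570.4 -111.9   54.4] head/pitch [101.69   0.  ] roll -0.02 F [ 0.5  0.3 -3.5] T [-0.23  0.02  0.01] gap 23.9 29.995889514684677 t 10.5
edge rows (159, np.float64(174.5)) (359, np.float64(139.5)) edge tool x 37.1 slope deg 4.55
sides tool y [-63.4  51.4]
plate plane in tool [ 0.0047 -0.0017  0.0231]
```

View pics/w7.png

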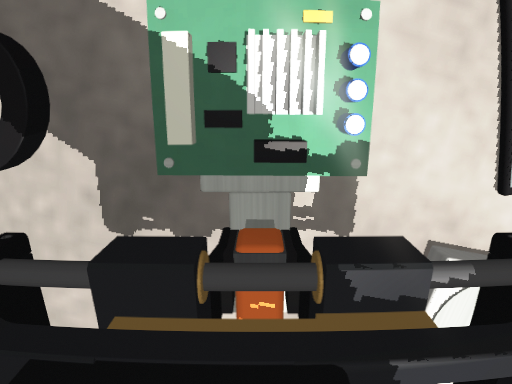

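The board sits square and centred on the blade (near edge at row 175, columns 157–368). Next is the carry.

```bash
python3 t.py 570.5,-112,115,101.68,0 455.6,253.9,115,84.26,0
```

```text
now [ 570.4 -111.9   54.4] head/pitch [101.69  -0.  ] roll -0.02 F [ 0.1  0.5 -3.5] T [-0.23 -0.03 -0.01] gap 23.7 29.995933352038264 t 10.6
570.5,-112,115,101.68,0 xyz [-0.01  0.01 -6.06] w [-0.0003  0.      0.0001]
455.6,253.9,115,84.26,0 xyz [38.15 -3.83 -6.06] w [-3.000e-04  1.000e-04  3.041e-01]
```

```bash
python3 -m creep '[{"wx":0,"wy":0,"wz":0,"x":0,"y":0,"z":-0.3,"fingers":0},{"wx":0,"wy":0,"wz":0,"x":0,"y":0,"z":-0.9,"fingers":0},{"wx":0,"wy":0,"wz":0,"x":0,"y":0,"z":-1.7,"fingers":0},{"wx":0,"wy":0,"wz":0,"x":0,"y":0,"z":-2.6,"fingers":0},{"wx":0,"wy":0,"wz":0,"x":0,"y":0,"z":-3.5,"fingers":0},{"wx":0,"wy":0,"wz":0,"x":0,"y":0,"z":-4.4,"fingers":0},{"wx":0,"wy":0,"wz":0,"x":0,"y":0,"z":-5.2,"fingers":0},{"wx":0,"wy":0,"wz":0,"x":0,"y":0,"z":-5.8,"fingers":0},{"wx":0,"wy":0,"wz":0,"x":0,"y":0,"z":-6.1,"fingers":0},{"wx":0,"wy":0,"wz":0,"x":0,"y":0,"z":-6.1,"fingers":0},{"wx":0,"wy":0,"wz":0,"x":0,"y":0,"z":-6.1,"fingers":0}]' | sed -n 1,4p; python3 t.py 455.6,253.9,115,84.26,0
python3 - <<'E'
from edge import *
f=grab('wrist','w8'); edge(f,.092)
E
```

```text
time: 11.7
position: [0.5703, -0.1118, 0.1153]
ee_rot: [-1.983, -2.436, 0.0]
ft_force: [0.1, 0.4, -4.0]
now [ 570.3 -111.8  115.3] head/pitch [101.69   0.  ] roll -0.02 F [ 0.1  0.4 -4. ] T [-0.24  0.01 -0.03] gap 23.9 29.995822766795754 t 11.7
455.6,253.9,115,84.26,0 xyz [ 3.814e+01 -3.820e+00  3.000e-02] w [-0.0004 -0.      0.3042]
now [ 570.3 -111.8  115.3] head/pitch [101.69   0.  ] roll -0.02 F [ 0.1  0.4 -4. ] T [-0.24  0.01 -0.03] gap 23.9 29.995822766795754 t 11.7
edge rows (159, np.float64(174.5)) (359, np.float64(141.5)) edge tool x 36.9 slope deg 4.45
sides tool y [-63.7  50.4]
plate plane in tool [ 0.0051 -0.002   0.0231]
```

```bash
python3 -m creep '[{"wx":0,"wy":0,"wz":0.002,"x":0.3,"y":0,"z":0,"fingers":0},{"wx":0,"wy":0,"wz":0.007,"x":0.9,"y":-0.1,"z":0,"fingers":0},{"wx":0,"wy":0,"wz":0.014,"x":1.8,"y":-0.2,"z":0,"fingers":0},{"wx":0,"wy":0,"wz":0.024,"x":3,"y":-0.3,"z":0,"fingers":0},{"wx":0,"wy":0,"wz":0.036,"x":4.5,"y":-0.45,"z":0,"fingers":0},{"wx":0,"wy":0,"wz":0.052,"x":6.5,"y":-0.65,"z":0,"fingers":0},{"wx":0,"wy":0,"wz":0.072,"x":9,"y":-0.9,"z":0,"fingers":0},{"wx":0,"wy":0,"wz":0.092,"x":11.5,"y":-1.15,"z":0,"fingers":0},{"wx":0,"wy":0,"wz":0.112,"x":14,"y":-1.4,"z":0,"fingers":0},{"wx":0,"wy":0,"wz":0.132,"x":16.5,"y":-1.65,"z":0,"fingers":0},{"wx":0,"wy":0,"wz":0.152,"x":19,"y":-1.9,"z":0,"fingers":0},{"wx":0,"wy":0,"wz":0.172,"x":21.5,"y":-2.15,"z":0,"fingers":0},{"wx":0,"wy":0,"wz":0.192,"x":24,"y":-2.4,"z":0,"fingers":0},{"wx":0,"wy":0,"wz":0.212,"x":26.5,"y":-2.65,"z":0,"fingers":0},{"wx":0,"wy":0,"wz":0.23,"x":28.8,"y":-2.88,"z":0,"fingers":0},{"wx":0,"wy":0,"wz":0.246,"x":30.8,"y":-3.08,"z":0,"fingers":0},{"wx":0,"wy":0,"wz":0.26,"x":32.5,"y":-3.25,"z":0,"fingers":0},{"wx":0,"wy":0,"wz":0.27,"x":33.9,"y":-3.4,"z":0,"fingers":0},{"wx":0,"wy":0,"wz":0.278,"x":34.8,"y":-3.5,"z":0,"fingers":0},{"wx":0,"wy":0,"wz":0.28,"x":35.1,"y":-3.5,"z":0,"fingers":0}]' | sed -n 1,4p
python3 - <<'E'
from edge import *
f=grab('wrist','w9'); edge(f,.092); grab('side','s9')
f=grab('top','t9'); C=f['color']
cv2.imwrite('pics/e.png',np.vstack([cv2.resize(C[165:285,60:240,::-1],(540,360)),cv2.resize(load('wrist')['color'][:230,:,::-1],(540,230))]))
E
```

```text
time: 13.75
position: [0.4643, 0.2259, 0.1155]
ee_rot: [-2.303, -2.137, 0.0]
ft_force: [-0.9, 0.3, -4.1]
now [464.3 225.9 115.5] head/pitch [85.72  0.  ] roll -0.02 F [-0.9  0.3 -4.1] T [-0.33  0.07  0.02] gap 23.8 29.996367814019322 t 13.75
edge rows (81, np.float64(58.5)) (361, np.float64(150.5)) edge tool x 36.8 slope deg -18.26
sides tool y [-63.3  50.9]
plate plane in tool [ 0.0045 -0.0019  0.0231]
```

View pics/e.png

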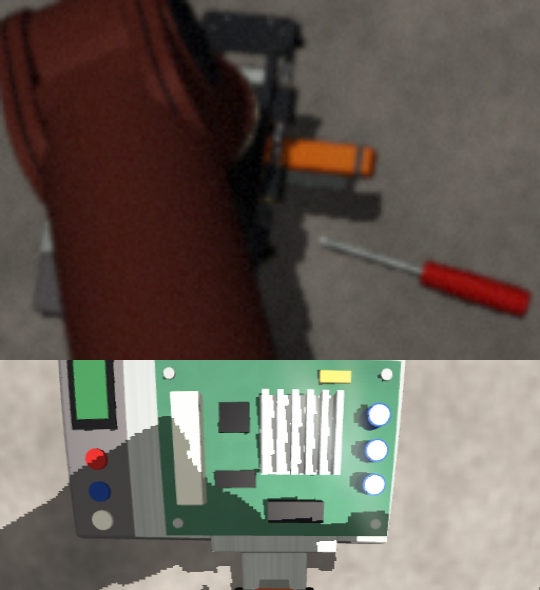

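```bash
python3 - <<'E'
from m import *
f=load('side'); C=cv2.imread('pics/b.png')[:,:,::-1]; H=cv2.cvtColor(np.ascontiguousarray(C),cv2.COLOR_RGB2HSV); s,v=H[...,1],H[...,2]
for t in(110,130,140): print('platter side',rect(f,blob((v>t)&(s<60),(195,262,108,152)),.042))
g=dict(load('top'));C=cv2.imread('pics/a.png')[:,:,::-1]; H=cv2.cvtColor(np.ascontiguousarray(C),cv2.COLOR_RGB2HSV); s,v=H[...,1],H[...,2]
for t in(90,100,120): print('top',rect(g,blob((v>t)&(s<60),(70,160,178,256)),.042))
print(v[215,70:160],v[175:280,115])
E
python3 t.py 455.6,253.9,115,84.26,0
```

```text
platter side ((447.6, 331.7), [264.9, 271.4], 'long-side yaw', np.float32(174.41))
platter side ((447.6, 331.7), [264.9, 271.4], 'long-side yaw', np.float32(174.41))
platter side ((447.6, 331.7), [264.9, 271.4], 'long-side yaw', np.float32(174.41))
top ((465.0, 342.3), [189.4, 191.7], 'long-side yaw', np.float32(84.5))
top ((464.9, 341.5), [188.4, 188.6], 'long-side yaw', np.float32(84.61))
top ((461.9, 311.0), [124.2, 183.3], 'long-side yaw', np.float32(175.12))
[ 79  79  77  85  80  85  82  87  83  94 108 110 110 113 111 109 109 115
 112 113 115 111 112 113 117 114 111 114 114 115 117 116 117 117 118 119
 118 115 119 120 120 119 121 117 120 120 119 120 122 120 117 121 118 121
 122 122 121 121 123 124 121 122 120 122 127 126 127 127 126 128 126 129
 127 127 130 131 126  96  59  53  37  21  46  68  80  79  77  77  81  77] [ 72  81  75  79  76  75  74  77  75  96 117 123 121 118 121 118 117 119
 123 118 123 121 118 118 121 121 121 118 115 122 121 118 119 124 119 121
 121 119 119 119 120 121 122 120 120 118 120 121 121 123 126 125 125 118
 122 124 119 123 120 120 125 125 125 124 123 123 124 123 124 123 122 123
 124 120 122 121 121 117 114  92  76  69  67  70  73  71  67  74  77  92
  93  92  85  75  68  72  70  66  64  54  39  41  54  64  70]
now [465.2 224.2 115.5] head/pitch [ 8.564e+01 -2.000e-02] roll 0.0 F [-0.2  0.3 -4.2] T [-0.25  0.01  0.01] gap 23.4 29.995959140360355 t 13.9
455.6,253.9,115,84.26,0 xyz [ 2.88 -1.18  0.05] w [0.     0.0004 0.024 ]
```

```bash
python3 -m creep '[{"wx":0,"wy":0,"wz":0.004,"x":0.4,"y":-0.15,"z":0,"fingers":0},{"wx":0,"wy":0,"wz":0.008,"x":1.1,"y":-0.4,"z":0.1,"fingers":0},{"wx":0,"wy":0,"wz":0.012,"x":1.9,"y":-0.7,"z":0.3,"fingers":0},{"wx":0,"wy":0,"wz":0.016,"x":2.6,"y":-0.95,"z":0.6,"fingers":0},{"wx":0,"wy":0,"wz":0.02,"x":3,"y":-1.1,"z":1,"fingers":0},{"wx":0,"wy":0,"wz":0.02,"x":3,"y":-1.1,"z":1.5,"fingers":0},{"wx":0,"wy":0,"wz":0.02,"x":3,"y":-1.1,"z":2,"fingers":0},{"wx":0,"wy":0,"wz":0.02,"x":3,"y":-1.1,"z":2.4,"fingers":0},{"wx":0,"wy":0,"wz":0.02,"x":3,"y":-1.1,"z":2.7,"fingers":0},{"wx":0,"wy":0,"wz":0.02,"x":3,"y":-1.1,"z":2.9,"fingers":0},{"wx":0,"wy":0,"wz":0.02,"x":3,"y":-1.1,"z":3,"fingers":0},{"wx":0,"wy":0,"wz":0.02,"x":3,"y":-1.1,"z":3,"fingers":0},{"wx":0,"wy":0,"wz":0.02,"x":3,"y":-1.1,"z":3,"fingers":0}]' | sed -n 1,4p
python3 t.py 456.7,255.1,80.6,84.5,0 456.7,255.1,76.6,84.5,0
python3 - <<'E'
from edge import *
f=grab('wrist','w10'); edge(f,.062)
D=cloud(f); z=D[...,2]
# platter surface strips visible beside the board
m=(z>.036)&(z<.048); m[230:]=0; ys,xs=np.where(m); print('platter z',np.median(z[m]),'cols',np.percentile(xs,[1,50,99]),'n',m.sum())
E
```

```text
time: 15.2
position: [0.4565, 0.2555, 0.0857]
ee_rot: [2.325, 2.112, 0.0]
ft_force: [-0.4, -0.7, -4.3]
now [456.5 255.5  85.7] head/pitch [8.45e+01 1.00e-02] roll 0.01 F [-0.4 -0.7 -4.3] T [-0.33  0.14 -0.01] gap 23.9 29.995951233431697 t 15.2
456.7,255.1,80.6,84.5,0 xyz [-0.04  0.02  0.51] w [ 0.0002 -0.0002 -0.    ]
456.7,255.1,76.6,84.5,0 xyz [-0.04  0.02  0.91] w [ 0.0002 -0.0002 -0.    ]
now [456.5 255.5  85.7] head/pitch [8.45e+01 1.00e-02] roll 0.01 F [-0.4 -0.7 -4.3] T [-0.33  0.14 -0.01] gap 23.9 29.995951233431697 t 15.2
edge rows (66, np.float64(100.5)) (366, np.float64(152.5)) edge tool x 36.7 slope deg -11.47
sides tool y [-63.4  51.6]
plate plane in tool [ 0.005  -0.0019  0.0231]
platter z 0.04251918445881378 cols [ 92. 211. 407.] n 21996
```

View pics/w10.png

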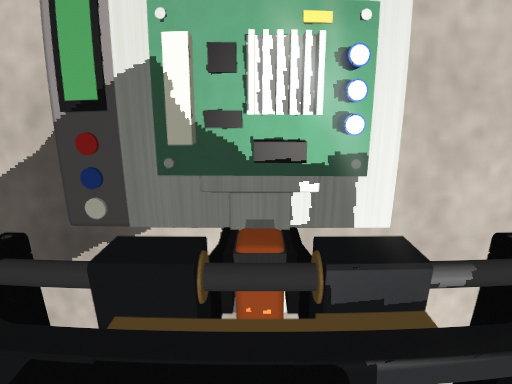

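Wrist view: the board is over the platter, which shows at columns ~130–397 with its near edge at row 228. I'll compute the centring before lowering.

```bash
python3 - <<'E'
from edge import *
f=load('wrist')
Q=(plane(f,[(130,200),(397,200),(200,228)],.042)-p)@Rc*1000; print('platter L,R,near',Q.round(1))
Q=(plane(f,[(158,165),(370,165),(260,176)],.0591)-p)@Rc*1000; print('board',Q.round(1))
E
```

```text
now [456.5 255.5  85.7] head/pitch [8.45e+01 1.00e-02] roll 0.01 F [ 0.8 -0.6 -3.8] T [-0.22  0.07  0.05] gap 23.9 29.995968667790294 t 15.25
platter L,R,near [[ 14.4 -92.4  43.7]
 [ 14.1  97.2  43.7]
 [ -6.7 -43.4  43.7]]
board [[ 42.3 -64.1  26.6]
 [ 42.2  68.8  26.6]
 [ 35.1  -0.3  26.6]]
```

Centred to within 2 mm. Lowering gently.

```bash
python3 -m creep '[{"wx":0,"wy":0,"wz":0,"x":0.1,"y":0,"z":0.1,"fingers":0},{"wx":0,"wy":0,"wz":0,"x":0.1,"y":0,"z":0.2,"fingers":0},{"wx":0,"wy":0,"wz":0,"x":0.1,"y":0,"z":0.28,"fingers":0},{"wx":0,"wy":0,"wz":0,"x":0.1,"y":0,"z":0.34,"fingers":0},{"wx":0,"wy":0,"wz":0,"x":0.1,"y":0,"z":0.4,"fingers":0},{"wx":0,"wy":0,"wz":0,"x":0.1,"y":0,"z":0.46,"fingers":0},{"wx":0,"wy":0,"wz":0,"x":0.1,"y":0,"z":0.52,"fingers":0},{"wx":0,"wy":0,"wz":0,"x":0.1,"y":0,"z":0.58,"fingers":0},{"wx":0,"wy":0,"wz":0,"x":0.1,"y":0,"z":0.64,"fingers":0},{"wx":0,"wy":0,"wz":0,"x":0.1,"y":0,"z":0.7,"fingers":0},{"wx":0,"wy":0,"wz":0,"x":0.1,"y":0,"z":0.78,"fingers":0},{"wx":0,"wy":0,"wz":0,"x":0.1,"y":0,"z":0.86,"fingers":0},{"wx":0,"wy":0,"wz":0,"x":0.1,"y":0,"z":0.9,"fingers":0},{"wx":0,"wy":0,"wz":0,"x":0.1,"y":0,"z":0.9,"fingers":0},{"wx":0,"wy":0,"wz":0,"x":0.1,"y":0,"z":0.9,"fingers":0}]' | sed -n 1,4p
python3 - <<'E'
from edge import *
f=grab('wrist','w11'); edge(f,.057); bl(f,(215,230,178,188))
E
```

```text
time: 16.75
position: [0.4565, 0.2564, 0.0766]
ee_rot: [2.326, 2.112, -0.0]
ft_force: [0.4, 0.5, -2.2]
now [456.5 256.4  76.6] head/pitch [84.49 -0.  ] roll 0.0 F [ 0.4  0.5 -2.2] T [-0.11  0.11 -0.02] gap 23.6 29.99590747989714 t 16.75
edge rows (58, np.float64(101.5)) (368, np.float64(153.5)) edge tool x 36.4 slope deg -12.25
sides tool y [-63.3  50.5]
plate plane in tool [-0.0013 -0.0008  0.0191]
world z mean 0.050461164342762474 tool z=-0.0197 x + 0.0010 y + 0.0267 resid 0.0006460016506474059
```

Feet are on the platter (force is back to the spatula's weight alone). Drawing out straight.

```bash
python3 -m creep '[{"wx":0,"wy":0,"wz":0,"x":-0.4,"y":0,"z":0,"fingers":0},{"wx":0,"wy":0,"wz":0,"x":-1,"y":0,"z":0,"fingers":0},{"wx":0,"wy":0,"wz":0,"x":-2,"y":0,"z":0,"fingers":0},{"wx":0,"wy":0,"wz":0,"x":-3,"y":0,"z":0,"fingers":0},{"wx":0,"wy":0,"wz":0,"x":-4,"y":0,"z":0,"fingers":0},{"wx":0,"wy":0,"wz":0,"x":-5,"y":0,"z":0,"fingers":0},{"wx":0,"wy":0,"wz":0,"x":-6,"y":0,"z":0,"fingers":0},{"wx":0,"wy":0,"wz":0,"x":-7,"y":0,"z":0,"fingers":0},{"wx":0,"wy":0,"wz":0,"x":-8,"y":0,"z":0,"fingers":0},{"wx":0,"wy":0,"wz":0,"x":-9,"y":0,"z":0,"fingers":0},{"wx":0,"wy":0,"wz":0,"x":-10,"y":0,"z":0,"fingers":0},{"wx":0,"wy":0,"wz":0,"x":-11,"y":0,"z":0,"fingers":0},{"wx":0,"wy":0,"wz":0,"x":-12,"y":0,"z":0,"fingers":0},{"wx":0,"wy":0,"wz":0,"x":-12.5,"y":0,"z":-1,"fingers":0},{"wx":0,"wy":0,"wz":0,"x":-13,"y":0,"z":-3,"fingers":0},{"wx":0,"wy":0,"wz":0,"x":-13,"y":0,"z":-5,"fingers":0},{"wx":0,"wy":0,"wz":0,"x":-13,"y":0,"z":-6,"fingers":0},{"wx":0,"wy":0,"wz":0,"x":-13,"y":0,"z":-6,"fingers":0},{"wx":0,"wy":0,"wz":0,"x":-13,"y":0,"z":-6,"fingers":0}]' | sed -n 1,4p
python3 t.py 570.4,-112,137,101.7,0; python3 -c "
from h import *
grab('side','s12')"
```

```text
time: 18.7
position: [0.4438, 0.1272, 0.1363]
ee_rot: [-2.325, -2.113, 0.0]
ft_force: [-0.3, -0.3, -2.1]
now [443.8 127.2 136.3] head/pitch [8.452e+01 1.000e-02] roll -0.01 F [-0.3 -0.3 -2.1] T [-0.09  0.08 -0.  ] gap 23.7 29.99613219872117 t 18.7
570.4,-112,137,101.7,0 xyz [-22.6   14.88  -0.08] w [-1.000e-04 -1.000e-04 -2.998e-01]
```

```bash
python3 -m creep '[{"wx":0,"wy":0,"wz":-0.01,"x":-0.8,"y":0.5,"z":0,"fingers":0},{"wx":0,"wy":0,"wz":-0.03,"x":-2.3,"y":1.5,"z":0,"fingers":0},{"wx":0,"wy":0,"wz":-0.06,"x":-4.5,"y":3,"z":0,"fingers":0},{"wx":0,"wy":0,"wz":-0.1,"x":-7.5,"y":5,"z":0,"fingers":0},{"wx":0,"wy":0,"wz":-0.14,"x":-10.5,"y":7,"z":0,"fingers":0},{"wx":0,"wy":0,"wz":-0.18,"x":-13.5,"y":9,"z":0,"fingers":0},{"wx":0,"wy":0,"wz":-0.22,"x":-16.5,"y":11,"z":0,"fingers":0},{"wx":0,"wy":0,"wz":-0.26,"x":-19.5,"y":13,"z":0,"fingers":0},{"wx":0,"wy":0,"wz":-0.285,"x":-21.5,"y":14.2,"z":0,"fingers":0},{"wx":0,"wy":0,"wz":-0.3,"x":-22.6,"y":14.9,"z":1,"fingers":0},{"wx":0,"wy":0,"wz":-0.3,"x":-22.6,"y":14.9,"z":3,"fingers":0},{"wx":0,"wy":0,"wz":-0.3,"x":-22.6,"y":14.9,"z":5.5,"fingers":0},{"wx":0,"wy":0,"wz":-0.3,"x":-22.6,"y":14.9,"z":7.5,"fingers":0},{"wx":0,"wy":0,"wz":-0.3,"x":-22.6,"y":14.9,"z":8.5,"fingers":0},{"wx":0,"wy":0,"wz":-0.3,"x":-22.6,"y":14.9,"z":9,"fingers":0},{"wx":0,"wy":0,"wz":-0.3,"x":-22.6,"y":14.9,"z":9,"fingers":0},{"wx":0,"wy":0,"wz":-0.3,"x":-22.6,"y":14.9,"z":9,"fingers":0}]' | sed -n 1,4p
python3 t.py 570.4,-112,30.8,101.7,0
python3 - <<'E'
from blade import *
f=grab('wrist'); bl(f)
f=grab('top','t13'); C=f['color']; H=cv2.cvtColor(C,cv2.COLOR_RGB2HSV); h,s,v=H[...,0],H[...,1],H[...,2]
print('board',rect(f,blob((h>40)&(h<95)&(s>70),(80,160,178,248)),.057))
cv2.imwrite('pics/f.png',C[100:300,40:420,::-1].repeat(2,0).repeat(2,1))
E
```

```text
time: 20.45
position: [0.5712, -0.1123, 0.0473]
ee_rot: [1.983, 2.435, 0.001]
ft_force: [-0.4, -0.3, -2.5]
now [ 571.2 -112.3   47.3] head/pitch [ 1.0169e+02 -2.0000e-02] roll 0.05 F [-0.4 -0.3 -2.5] T [-0.09  0.05  0.05] gap 23.8 29.996050000190735 t 20.45
570.4,-112,30.8,101.7,0 xyz [ 0.05 -0.07  1.65] w [ 0.0009  0.0003 -0.0002]
world z mean 0.021178080120029717 tool z=-0.0004 x + -0.0013 y + 0.0263 resid 0.0006755579681435363
board ((465.0, 339.5), [99.1, 128.3], 'long-side yaw', np.float32(174.17))
```

View pics/f.png

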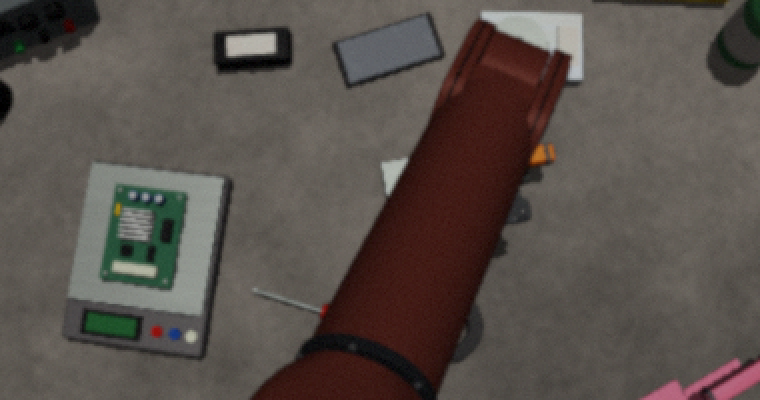

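The board stands centred on the platter, 2 mm off. The spatula is over free bench, so I lower it, release and retreat.

```bash
python3 -m creep '[{"wx":0,"wy":0,"wz":0,"x":0,"y":0,"z":0.6,"fingers":0},{"wx":0,"wy":0,"wz":0,"x":0,"y":0,"z":1.1,"fingers":0},{"wx":0,"wy":0,"wz":0,"x":0,"y":0,"z":1.4,"fingers":0},{"wx":0,"wy":0,"wz":0,"x":0,"y":0,"z":1.55,"fingers":0},{"wx":0,"wy":0,"wz":0,"x":0,"y":0,"z":1.65,"fingers":0},{"wx":0,"wy":0,"wz":0,"x":0,"y":0,"z":1.67,"fingers":0},{"wx":0,"wy":0,"wz":0,"x":0,"y":0,"z":1.67,"fingers":0},{"wx":0,"wy":0,"wz":0,"x":0,"y":0,"z":1.67,"fingers":3},{"wx":0,"wy":0,"wz":0,"x":0,"y":0,"z":1.67,"fingers":5},{"wx":0,"wy":0,"wz":0,"x":0,"y":0,"z":1.67,"fingers":7},{"wx":0,"wy":0,"wz":0,"x":0,"y":0,"z":1.67,"fingers":7},{"wx":0,"wy":0,"wz":0,"x":0,"y":0,"z":1.67,"fingers":7},{"wx":0,"wy":0,"wz":0,"x":0,"y":0,"z":0,"fingers":7},{"wx":0,"wy":0,"wz":0,"x":0,"y":0,"z":-3,"fingers":7},{"wx":0,"wy":0,"wz":0,"x":0,"y":0,"z":-7,"fingers":7},{"wx":0,"wy":0,"wz":0,"x":0,"y":0,"z":-11,"fingers":7},{"wx":0,"wy":0,"wz":0,"x":0,"y":0,"z":-14,"fingers":7},{"wx":0,"wy":0,"wz":0,"x":0,"y":0,"z":-14,"fingers":7},{"wx":0,"wy":0,"wz":0,"x":0,"y":0,"z":-14,"fingers":7}]'
python3 - <<'E'
from blade import *
f=grab('wrist'); z=cloud(f)[...,2]; H=cv2.cvtColor(f['color'],cv2.COLOR_RGB2HSV)
o=(H[...,0]>5)&(H[...,0]<20)&(H[...,1]>170)&(H[...,2]>100); print('handle z',np.nanmedian(z[o]), 'blade z',np.nanpercentile(z[80:140,235:285],[5,50,95]))
f=grab('side'); H=cv2.cvtColor(f['color'],cv2.COLOR_RGB2HSV); g=(H[...,0]>40)&(H[...,0]<95)&(H[...,1]>70); g[:105]=0;g[155:]=0;g[:,:212]=0;g[:,262:]=0
P=cloud(f)[g]; print('board pts',len(P),np.nanmedian(P,0))
E
```

```text
time: 22.45
position: [0.571, -0.1123, 0.1879]
ee_rot: [1.983, 2.435, 0.003]
ft_force: [0.2, 0.0, -0.6]
finger_gap: 0.806
gripper_force: 0.0
handle z 0.06423194888111267 blade z [0.00326832 0.00453302 0.00581451]
board pts 148 [0.45225049 0.3103641  0.05574072]
```

The spatula lies flat (handle top at 64 mm, blade at 4.5 mm) and the board stands on the platter at the right height.

```bash
python3 -c "
from bench import arm
print(arm.finish_job())"
```

```text
the job is handed in; nothing more can be done
None
```

The board stands alone on its four feet, about 2 mm from the middle of the platter. The spatula lies flat on the bench, clear of the scale. I handed the job in at about 22.5 s.

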